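# Hold the tea-bag bin open by its pedal and let the lid down softly

### The arm

A 6-joint arm with a two-finger parallel gripper is mounted at the origin on the work surface. World frame = base frame: x ahead of the robot, y to its left, z up, the work surface at z = 0. Lengths are in m, angles in rad, forces in N, time in s.
With the tool pointing down it reaches from about 0.3 to 0.875 m from the base axis. Payload 6.4 kg.
Tool frame: the origin (TCP) lies at the very end of the fingers, on their centre line; the grasp point (between the pads) lies 19 mm behind it; z points along the fingers, y is the line along which they close (so a half turn about z gives the same grasp; the last joint's range is limited). The gripper opens to 85 mm and grips with 20 to 120 N. Pads are 22 mm wide; open, the fingers measure 114 mm over their backs; the gripper's body (76 mm by 85 mm) begins 54 mm behind the grasp point. The pads swing forward as they close: fully open they stand 13 mm farther back than shut.
Start: joints at [-0.206, 0.181, 1.607, -0, 1.354, -0.206], TCP at [0.575, 0, 0.231] pointing down, gripper open.
Joint ranges: [-2.99, 2.99], [-0.89, 2.07], [0.3, 2.58], [-1.14, 4.28], [0, 2.63], [-3.12, 3.12]. Speed limits (rad/s): [2.57, 2.57, 3.01, 3.14, 3.14, 3.14].

### API

Orientations are given as a unit quaternion [w, x, y, z].
In Python, from bench import ctrl, camera, calibration, order, outline_of gives the robot as it stands.
- The arm moves only by the tool move_arm, never from a script. Its argument "series" is a list that holds one entry, the list of rows, each a list of 5 numbers: the opening, from 0 (shut) to 1 (fully open), then the shift along the tool's x, y, z in mm, then the turn about the tool's z in rad. A call has exactly 10 rows; each row is the pose to reach, as a shift and turn from the pose commanded when the call began, along the tool's axes at that moment; what a row does not reach only later rows make up. A row lasts 1/12 s, in which the tool goes at most 41.7 mm and 7.16 degrees, less where a joint would pass 70% of its speed; a pose out of reach is approached as far as the arm can. A call with a gripper value outside its range is refused whole. The fingers move at their own pace and stop on an object; the grip force is fixed at half the most. Time passes only in rows, so rows that repeat a pose let the fingers close, or fill a call up. It gives the time, the measured TCP pose, the force, the opening and the grip force at its end, in the units of the state.
- ctrl.get_obs(): the state, without advancing time (a new reading comes with each control period).
- camera(name): name is "scene" or "side" or "wrist"; returns (picture, depth): 384x512x3 uint8, blue, green, red; 384x512 float32, m along the optical axis (not along the pixel's ray), 0 where there is no reading.
- calibration(name): a dict with "intrinsics" (3x3 intrinsics, pixels), "rvec" (rotation vector, rad) and "tvec" (3), from world to camera coordinates, as OpenCV has them. Camera axes: x right, y down, z forward; pixel columns grow to the right and rows downward; lengths in m; the calibration is good to about 2 mm. The wrist camera is an equidistant fisheye: a pixel r from the principal point sees the ray r / f radians off the axis. A picture is of the moment at which its call begins: read the wrist's pose just before it. calibration takes no time and is no camera call; for the wrist camera it gives the pose at the moment of the call.
- order.hand_in(): hands the job in; it is judged then, once.
Trained networks look in the newest picture that a camera, given by its name, has taken for a name from the list of things; names that differ only in an ending like _2 or _b are one class to them, and where a whole thing is asked for, a point or a joint stands for the part that bears it (a point fixed in the world has none). Each returns a list of dicts, best first, with "conf" (0 to 1); they miss things now and then, are a little off and sometimes report something else, mostly with a low value. They report only what shows in the picture. A call takes as long as a camera call.
- outline_of(target, camera): "region" (384x512 bool, what is visible of it) and "bbox" ([centre column, centre row, width, height] in pixels, round what is visible of it).
The state is a dict: "time_s": time; "q": joint angles; "dq": joint speeds; "joint_efforts": joint torques, N m; "eef_pos": TCP position; "eef_rot": TCP orientation; "wrist_force": force on the tool from outside, world axes, zero at the start; "torque": the same for the moment, N m; "opening": opening from 0.0 (shut) to 1.0 (fully open); "grasp_force": force on a finger pad.
Only numpy, scipy, OpenCV 4.12 (cv2) and the standard library are available. Lean on these libraries where they do the work, as an engineer would, in place of code of your own. Each camera call takes 0.05 s, during which the arm holds its last target. There are 200 camera calls.

### The job

A colleague is about to drop used tea bags into the round pedal bin: with your fingertips press its pedal right down so that the lid stands wide open, and keep it open for about two seconds. Then let the pedal up slowly, so that the lid comes down under control all the way and shuts without a bang, and move away from it. Work it by the pedal only, do not touch its lid, leave the square bin shut, and neither move nor pick up anything that stands on the worktop.

Things in the scene. Friction and masses are not known exactly. Their poses are not given: they have to be found in the camera images.
- round_bin: Counter-top pedal bin, stuck to the worktop, the round one: a cylinder 170 in diameter. Overall 260 tall. Origin: centre of its underside on the worktop; +z up; its pedal sticks out of the foot on the -x side (towards the robot, give or take 35 degrees), 148 mm from the origin at its far edge; the lid is hinged at the top of the +x side. Steel body and pedal, black base, rim and lid; nothing else of it juts out past the body on the pedal side.
- round_pad_top (a point): Centre of the top face of the round bin's steel pedal plate with thin black ribs, 36 (out from the bin) x 48 (across) x 9 thick. At rest it lies 130 mm out from the bin's axis along the bin's -x, 42 mm above the worktop and about 45 mm clear of the bin's wall. It moves with the pedal: straight down, within 3 mm, to 16 mm above the worktop at the stop. Axes at rest as the bin's.
- round_pedal_angle (a joint): Pedal angle of the round bin in rad: 0 up (at rest), 0.2 pressed down to its stop, pad 26 mm lower. The lid's weight and a light return spring push it back up: it takes about 6 to 14 N on the pad to start it and 3 to 8 N to hold it down.
- round_lid_angle (a joint): Opening angle of the round bin's lid in rad: 0 shut on the rim, 1.2 wide open at the pedal's stop (some 20 degrees short of upright, front edge 0.41 m above the worktop). Linked to the pedal by a push rod, it turns 6 times as far as the pedal, about 0.046 rad per mm of pad travel. No catch and hardly any damping: it follows the pedal both ways, and if the pedal is let go it falls shut in well under half a second with a bang.
- round_lid: The round bin's black lid, a low dome 178 in diameter, 20 high. Origin: on its hinge, 92 mm behind the bin's axis (along the bin's +x) and 243 mm up; its underside lies at 240 mm when shut.
- round_pedal: The round bin's pedal: steel strap with the pressing plate at its end (see point round_pad_top). Origin: on its pivot, on the bin's axis 18 mm above the worktop; turns with the pedal.
- square_bin: Counter-top pedal bin, stuck to the worktop, the square-sided one: a box 162 deep (x) by 172 wide (y). Overall 260 tall. Origin: centre of its underside on the worktop; +z up; its pedal sticks out of the foot on the -x side (towards the robot, give or take 35 degrees), 148 mm from the origin at its far edge; the lid is hinged at the top of the +x side. Steel body and pedal, black base, rim and lid; nothing else of it juts out past the body on the pedal side.
- square_pad_top (a point): Centre of the top face of the square bin's steel pedal plate with thin black ribs, 36 (out from the bin) x 48 (across) x 9 thick. At rest it lies 130 mm out from the bin's axis along the bin's -x, 42 mm above the worktop and about 45 mm clear of the bin's wall. It moves with the pedal: straight down, within 3 mm, to 16 mm above the worktop at the stop. Axes at rest as the bin's.
- square_pedal_angle (a joint): Pedal angle of the square bin in rad: 0 up (at rest), 0.2 pressed down to its stop, pad 26 mm lower. The lid's weight and a light return spring push it back up: it takes about 6 to 14 N on the pad to start it and 3 to 8 N to hold it down.
- square_lid_angle (a joint): Opening angle of the square bin's lid in rad: 0 shut on the rim, 1.2 wide open at the pedal's stop (some 20 degrees short of upright, front edge 0.41 m above the worktop). Linked to the pedal by a push rod, it turns 6 times as far as the pedal, about 0.046 rad per mm of pad travel. No catch and hardly any damping: it follows the pedal both ways, and if the pedal is let go it falls shut in well under half a second with a bang.
- square_lid: The square bin's black lid, a flat slab 172 x 182, 18 high. Origin: on its hinge, 92 mm behind the bin's axis (along the bin's +x) and 243 mm up; its underside lies at 240 mm when shut.
- canister: Bystander: white drink-powder canister with a dark blue lid, 76 in diameter, 173 tall, standing between the two bins. Origin: centre of its underside.
- water_bottle: Bystander: clear water bottle, 64 in diameter, 200 tall. Origin: centre of its underside.
- salt_bottle: Bystander: white salt bottle with a blue cap, 74 in diameter, 178 tall. Origin: centre of its underside.
- mug: Bystander: white mug, 80 in diameter, 95 tall, handle to its +y. Origin: centre of its underside.
- sachet_tray: Bystander: low grey sachet tray 90 (x) x 120 (y) x 35 high, midway between the pedals and nearer the robot. Origin: centre of its underside.
- teaspoon: Bystander: steel teaspoon 150 long, lying on the worktop. Origin: under its middle; x along its length.

How it is judged:
On the way, in this order (a step that is already met when the one before it is completed fails the run):
1. the round bin's lid is held wide open (over 1.02 rad) by the fingers on its pedal for 1.5 s (value of joint round_lid_angle above 1.02 rad and contact force between the fingers and round_pedal above 0.5 N), for 1.5 s.
2. the round bin's lid is shut again (value of joint round_lid_angle below 0.03 rad), for 0.3 s.
At the end, for the whole second after the job is handed in: Both lids shut (within 0.03 rad) and every other thing within 30 mm of where it stood and not tipped (under 0.35 rad) (value of joint each of round_lid_angle, square_lid_angle below 0.03 rad and not (distance of canister from where it was at the start of the episode above 0.03 m) and not (distance of water_bottle from where it was at the start of the episode above 0.03 m) and not (distance of salt_bottle from where it was at the start of the episode above 0.03 m) and not (distance of mug from where it was at the start of the episode above 0.03 m) and not (distance of sachet_tray from where it was at the start of the episode above 0.03 m) and not (distance of teaspoon from where it was at the start of the episode above 0.03 m) and not (angle between canister's own z axis and vertical above 0.35 rad) and not (angle between water_bottle's own z axis and vertical above 0.35 rad) and not (angle between salt_bottle's own z axis and vertical above 0.35 rad) and not (angle between mug's own z axis and vertical above 0.35 rad)); the robot touches nothing.
It fails at once if the round bin's lid comes down faster than 2 rad/s (about 0.35 m/s at its front edge) anywhere below 0.9 rad: it slams (value of joint round_lid_angle below 0.9 rad and velocity of joint round_lid_angle below -2 rad/s).
It fails at once if the robot touches the round bin's lid (contact force between any of the arm, the fingers and round_lid above 0.5 N).
It fails at once if the square bin is opened (its lid over 0.1 rad) (value of joint square_lid_angle above 0.1 rad).
It fails at once if something standing on the worktop is moved, knocked over or picked up (over 30 mm, or tilted over 0.35 rad) (distance of any of canister, water_bottle, salt_bottle, mug, sachet_tray, teaspoon from where it was at the start of the episode above 0.03 m or angle between any of canister, water_bottle, salt_bottle, mug's own z axis and vertical above 0.35 rad).
It also fails if it takes over 50 s, if anything falls off the work surface, if the arm or the gripper's body presses on something with over 40 N, if the wrist force passes 120 N, or if a joint passes its speed limit or range.

## Working session

There is one attempt and no reset: what is moved stays moved. The work goes in short steps, Python scripts to look and compute and a tool call to move; the robot and the scene stay as the last step left them, time stands still between calls to the robot, and variables do not carry over. Pictures are saved under pics/ and viewed, at most 10 in all, crops included, and the job is handed in when it is done.

Besides the shell and the picture viewer there is one more tool, called after "Call:" in YAML: its name, and indented under it one key for each argument. move_arm: Moves the arm, as the interface text tells. Its arguments: {"type":"object","properties":{"series":{"type":"array","items":{"type":"array","items":{"type":"array","items":{"type":"number"}}}}},"required":["series"]}

```bash
mkdir -p pics; cat > h.py <<'E'
import numpy as np, cv2
from bench import ctrl, camera, calibration, order, outline_of
def cloud(name, depth, mask):
    c=calibration(name);K=np.array(c["intrinsics"]);R=cv2.Rodrigues(np.array(c["rvec"],float))[0];t=np.array(c["tvec"],float).ravel()
    v,u=np.nonzero(mask&(depth>0));z=depth[v,u]
    p=np.c_[(u-K[0,2])/K[0,0]*z,(v-K[1,2])/K[1,1]*z,z]
    return (p-t)@R
E
python3 - <<'E'
from h import *
for n in ["scene","side"]:
    im,d=camera(n); cv2.imwrite(f"pics/{n}0.png",im)
    for t in ["round_bin","square_bin","round_pedal","round_pad_top","square_pad_top","canister","sachet_tray","teaspoon","mug","water_bottle","salt_bottle"]:
        for o in outline_of(t,n)[:2]:
            P=cloud(n,d,o["region"])
            print(n,t,round(o["conf"],2),np.round(o["bbox"]),len(P), np.round(np.percentile(P,[5,50,95],axis=0),3).tolist() if len(P) else "")
s=ctrl.get_obs();print(s["time_s"],s["eef_pos"],s["eef_rot"],s["wrist_force"],s["opening"])
E
```

```text
scene round_bin 0.96 [206. 157.  61.  76.] 3227 [[0.512, -0.254, 0.049], [0.586, -0.165, 0.252], [0.648, -0.112, 0.259]]
scene square_bin 0.63 [324. 244.  76.  74.] 4616 [[0.515, 0.194, 0.071], [0.607, 0.282, 0.255], [0.685, 0.367, 0.259]]
scene canister 0.79 [237. 220.  27.  32.] 613 [[0.645, -0.014, 0.039], [0.679, 0.021, 0.169], [0.706, 0.047, 0.176]]
scene sachet_tray 0.96 [286. 166.  40.  35.] 773 [[0.33, -0.034, 0.002], [0.376, 0.017, 0.017], [0.417, 0.071, 0.034]]
scene teaspoon 0.82 [378. 262.  13.  48.] 302 [[0.427, 0.442, -0.0], [0.513, 0.473, 0.01], [0.547, 0.504, 0.019]]
scene teaspoon 0.54 [326. 241.  72.  71.] 3845 [[0.514, 0.198, 0.248], [0.596, 0.283, 0.256], [0.675, 0.362, 0.26]]
scene mug 0.73 [158. 110.  27.  38.] 601 [[0.461, -0.536, 0.003], [0.496, -0.502, 0.056], [0.535, -0.459, 0.094]]
scene water_bottle 0.59 [360. 301.  36.  19.] 588 [[0.631, 0.443, 0.001], [0.663, 0.464, 0.13], [0.683, 0.493, 0.199]]
scene salt_bottle 0.62 [135. 144.  37.  35.] 710 [[0.633, -0.478, 0.017], [0.663, -0.444, 0.126], [0.689, -0.432, 0.18]]
scene salt_bottle 0.3 [204. 147.  55.  6
[... 1074 characters left out ...]
 -0.299, 0.038], [0.456, -0.287, 0.042], [0.472, -0.272, 0.049]]
side sachet_tray 0.73 [226. 170.  38.  36.] 720 [[0.327, -0.047, 0.003], [0.371, -0.002, 0.021], [0.416, 0.046, 0.039]]
side mug 0.53 [328. 143.  77.  68.] 2943 [[0.508, 0.19, 0.249], [0.593, 0.274, 0.258], [0.674, 0.363, 0.263]]
side water_bottle 0.98 [374. 147.  24.  33.] 558 [[0.629, 0.441, 0.02], [0.657, 0.455, 0.125], [0.68, 0.479, 0.201]]
side salt_bottle 0.75 [156. 311.  32.  24.] 626 [[0.635, -0.49, 0.033], [0.666, -0.459, 0.15], [0.688, -0.435, 0.182]]
1.2 [5.75017105e-01 2.58701832e-05 2.31300993e-01] [2.38877165e-06 7.07095142e-01 7.07118420e-01 1.50193134e-08] [ 0.46845264 -0.40908911 -0.23743901] 0.9999666287265127
```

```bash
python3 - <<'E'
import cv2
a=cv2.imread("pics/scene0.png")[60:320,110:430];b=cv2.imread("pics/side0.png")[90:350,110:430]
cv2.imwrite("pics/v1.png",cv2.resize(cv2.hconcat([a,b]),(800,325),interpolation=cv2.INTER_CUBIC))
E
```

```text
(no output)
```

View pics/v1.png

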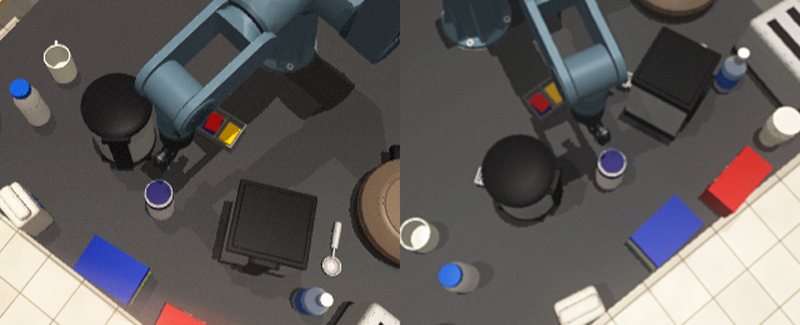

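```bash
python3 - <<'E'
from h import *
from scipy.optimize import least_squares
for n in ["scene","side"]:
    im,d=camera(n)
    P=cloud(n,d,np.ones(d.shape,bool))
    # lid top
    L=P[(P[:,2]>.243)&(P[:,2]<.27)&(P[:,0]>.42)&(P[:,0]<.72)&(P[:,1]<-.05)&(P[:,1]>-.33)]
    c,r=cv2.minEnclosingCircle(L[:,:2].astype(np.float32)); print(n,"lid",c,r,len(L), np.round(np.percentile(L,[1,99],axis=0),3).tolist())
    near=(np.hypot(P[:,0]-.457,P[:,1]+.287)<.05)&(P[:,2]>.025)&(P[:,2]<.06)
    Q=P[near]; print(n,"pad",len(Q),np.round(np.median(Q,0),3), [np.round(x,3) for x in cv2.minAreaRect(Q[:,:2].astype(np.float32))] if len(Q)>3 else "")
E
```

```text
scene lid (0.5688802599906921, -0.19136062264442444) 0.09571275115013123 2275 [[0.486, -0.276, 0.244], [0.65, -0.111, 0.261]]
scene pad 0 [nan nan nan] 
side lid (0.5679786205291748, -0.1919618546962738) 0.09553858637809753 2809 [[0.481, -0.279, 0.246], [0.649, -0.115, 0.264]]
side pad 56 [ 0.455 -0.287  0.043] [array([ 0.452, -0.288]), array([0.023, 0.05 ]), np.float64(62.288)]
  return _methods._mean(a, axis=axis, dtype=dtype,
  ret = um.true_divide(
```

Call:
move_arm:
  series:
    - [[0,0,-20,-36,0],[0,0,-50,-65,0],[0,0,-85,-85,0],[0,-10,-120,-100,0],[0,-25,-150,-100,0],[0,-60,-155,-100,0],[0,-100,-155,-100,0],[0,-140,-155,-100,0],[0,-180,-155,-100,0],[0,-200,-155,-100,0]]

```text
time_s: 2.13
eef_pos: [0.4194, -0.2038, 0.3316]
eef_rot: [0.001, 0.708, 0.706, -0.001]
wrist_force: [-0.2, -0.3, 0.6]
opening: 0.001
grasp_force: 0.0
```

```bash
python3 - <<'E'
from h import *
s=ctrl.get_obs();print(s["time_s"],s["eef_pos"],s["eef_rot"],s["wrist_force"],s["opening"],s["q"])
c=calibration("wrist");print(c)
R=cv2.Rodrigues(np.array(c["rvec"],float))[0];print("cam pos",-R.T@np.array(c["tvec"]).ravel(),"axis",R[2])
im,d=camera("wrist");cv2.imwrite("pics/w1.png",im)
for o in outline_of("round_pad_top","wrist")[:2]+outline_of("round_pedal","wrist")[:2]: print(o["conf"],o["bbox"])
im,d=camera("side")
for o in outline_of("round_pad_top","side")[:2]:
  P=cloud("side",d,o["region"]);print(o["conf"],o["bbox"],np.round(np.percentile(P,[5,50,95],axis=0),3).tolist())
E
```

```text
2.1333 [ 0.41943092 -0.20379608  0.33155149] [ 8.00480584e-04  7.08036485e-01  7.06175215e-01 -5.10442868e-04] [-0.19379529 -0.27422741  0.56540739] 0.0009520013472301123 [-7.06867031e-01 -1.41245486e-01  1.73401810e+00 -1.14564546e-03
  1.54730562e+00 -7.04208754e-01]
{'intrinsics': array([[297.31863964,   0.        , 260.88232172],
       [  0.        , 297.31863964, 189.40911102],
       [  0.        ,   0.        ,   1.        ]]), 'rvec': array([-2.83950009e+00,  2.33160588e-03,  1.62642451e-03]), 'tvec': array([-0.41803825, -0.26223815,  0.41527676])}
cam pos [ 0.41822762 -0.12755337  0.47412594] axis [-0.00136393 -0.29751623 -0.95471579]
0.59 [293.2, 195.2, 48.6, 39.2]
0.56 [293.0, 194.1, 48.4, 42.2]
0.28 [412.9, 178.9, 174.5, 185.8]
```

View pics/w1.png

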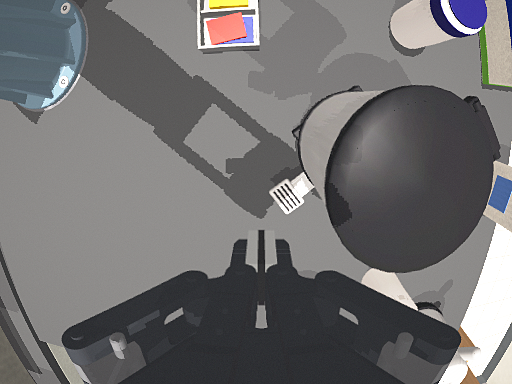

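```bash
cat >> h.py <<'E'
def wray(uv,z):
    c=calibration("wrist");K=np.array(c["intrinsics"]);R=cv2.Rodrigues(np.array(c["rvec"],float))[0];t=np.array(c["tvec"],float).ravel()
    a=(np.atleast_2d(uv)-K[:2,2])/K[0,0];r=np.linalg.norm(a,axis=1)
    d=np.c_[a*(np.sin(r)/r)[:,None],np.cos(r)]@R;o=-R.T@t
    return o+d*((z-o[2])/d[:,2])[:,None]
def pad():
    im,d=camera("wrist")
    for o in outline_of("round_pad_top","wrist")[:1]:
        v,u=np.nonzero(o["region"]);print(o["conf"],len(u))
        g=cv2.cvtColor(im,cv2.COLOR_BGR2GRAY)
        P=wray(np.c_[u,v],.042)[:,:2]
        print("region rect",cv2.minAreaRect((P*1000).astype(np.float32)),"med",P.mean(0))
    return im
E
python3 - <<'E'
from h import *
im=pad(); print(ctrl.get_obs()["eef_pos"])
cv2.imwrite("pics/w2.png",cv2.resize(im[160:230,250:340],(720,560),interpolation=cv2.INTER_CUBIC))
E
```

```text
0.84 990
region rect ((466.59912109375, -265.1276550292969), (61.74415588378906, 47.63184356689453), 37.444400787353516) med [ 0.46414061 -0.2664132 ]
[ 0.42016147 -0.19879259  0.33139419]
```

View pics/w2.png

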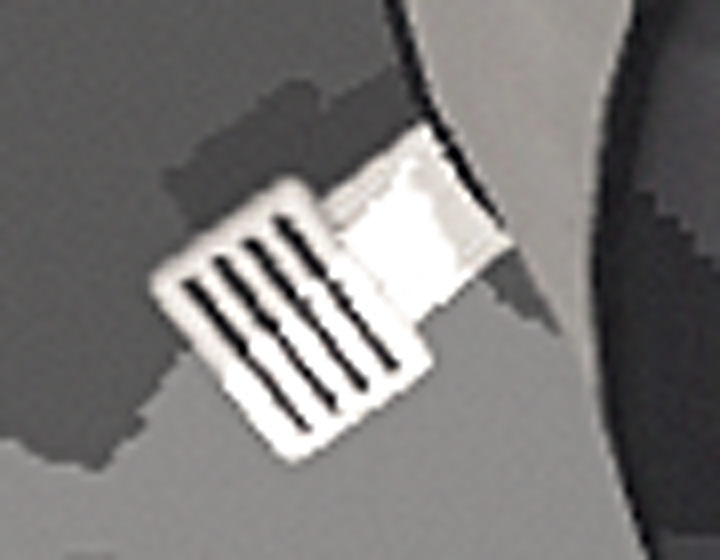

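The crop shows the round bin's pad with four ribs, its corners at crop pixels (290,180), (150,280), (292,462), (432,360), and the strap running to the bin at upper right.

```bash
python3 - <<'E'
from h import *
C=np.array([[290,180],[150,280],[292,462],[432,360]])/8+[250,160]
P=wray(C,.042)[:,:2]*1000;c=P.mean(0);print(P,c)
print(np.linalg.norm(P[0]-P[1]),np.linalg.norm(P[1]-P[2]))
a=P[0]-P[1]+P[3]-P[2];print("yaw",np.degrees(np.arctan2(a[1],a[0])))
y=np.arctan2(a[1],a[0]);print("axis",c+130*np.array([np.cos(y),np.sin(y)]))
E
```

```text
[[ 456.92617254 -245.5008353 ]
 [ 430.60185143 -265.48307193]
 [ 459.03258125 -303.21578886]
 [ 485.81082909 -281.81609819]] [ 458.09285858 -274.00394857]
33.0493519262512 47.24472800936307
yaw 37.92867911359561
axis [ 560.6338047 -194.0955362]
```

Call:
move_arm:
  series:
    - [[0,-20,10,0,-0.12],[0,-40,20,0,-0.24],[0,-60,30,0,-0.36],[0,-79,33,0,-0.48],[0,-79,33,0,-0.6],[0,-79,33,0,-0.72],[0,-79,33,0,-0.84],[0,-79,33,0,-0.96],[0,-79,33,0,-1.08],[0,-79,33,0,-1.2]]

```text
time_s: 3.32
eef_pos: [0.4535, -0.2775, 0.3315]
eef_rot: [0.0, 0.18, 0.984, 0.0]
wrist_force: [0.4, -0.5, -0.2]
opening: 0.001
grasp_force: 0.0
```

Call:
move_arm:
  series:
    - [[0,0,0,0,-0.12],[0,0,0,0,-0.24],[0,0,0,0,-0.36],[0,0,0,0,-0.48],[0,0,0,0,-0.6],[0,0,0,0,-0.72],[0,0,0,0,-0.84],[0,0,0,0,-0.95],[0,0,0,0,-0.95],[0,0,0,0,-0.95]]

```text
time_s: 4.15
eef_pos: [0.4534, -0.2779, 0.3315]
eef_rot: [0.0, -0.285, 0.959, -0.0]
wrist_force: [0.5, 0.3, 0.0]
opening: -0.001
grasp_force: 0.0
```

```bash
python3 - <<'E'
from h import *
from scipy.spatial.transform import Rotation as R
s=ctrl.get_obs();print(s["time_s"],s["eef_pos"],s["q"],s["wrist_force"],s["opening"])
M=R.from_quat(s["eef_rot"],scalar_first=True).as_matrix();print(M.round(3))
im,d=camera("side");cv2.imwrite("pics/s2.png",cv2.resize(im[130:330,110:310],(600,600),interpolation=cv2.INTER_CUBIC))
im=pad()
cv2.imwrite("pics/w3.png",im)
E
```

```text
4.15 [ 0.45340555 -0.27793588  0.33150924] [-7.73326897e-01  1.56055780e-02  1.58566607e+00  7.65900875e-05
  1.53999936e+00 -2.92171300e+00] [0.52407006 0.33076572 0.00723381] -0.0006977363836548117
[[-0.838 -0.546  0.   ]
 [-0.546  0.838 -0.   ]
 [-0.    -0.    -1.   ]]
0.7 1083
region rect ((465.72283935546875, -268.8119201660156), (60.40875244140625, 47.822853088378906), 37.102317810058594) med [ 0.46297157 -0.27101002]
```

View pics/w3.png

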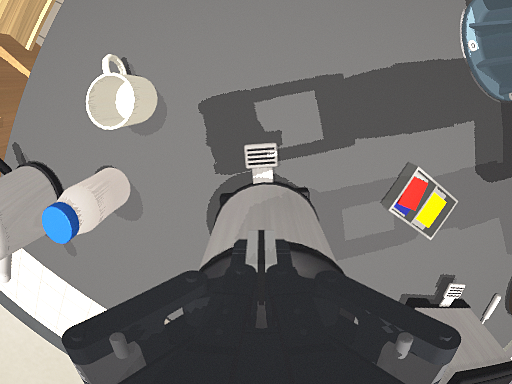

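View pics/s2.png

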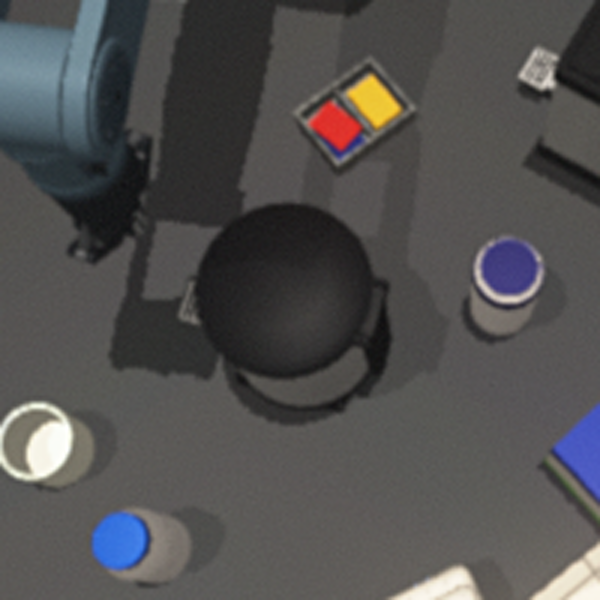

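The wrist view has the pad at (261,155), laterally centred on the fingers at column 261; the side view shows nothing between the gripper and the pad. Descending.

Call:
move_arm:
  series:
    - [[0,5,0,20,0],[0,5,0,50,0],[0,5,0,80,0],[0,5,0,115,0],[0,5,0,150,0],[0,5,0,185,0],[0,5,0,215,0],[0,5,0,240,0],[0,5,0,260,0],[0,5,0,265,0]]

```text
time_s: 5.13
eef_pos: [0.4468, -0.2797, 0.0626]
eef_rot: [-0.002, -0.285, 0.959, 0.003]
wrist_force: [-0.8, 0.1, -0.1]
opening: -0.004
grasp_force: 0.0
```

```bash
python3 - <<'E'
from h import *
s=ctrl.get_obs();print(s["time_s"],s["eef_pos"],s["wrist_force"])
im=pad()
cv2.imwrite("pics/w4.png",im)
E
```

```text
5.1333 [ 0.44684377 -0.27971523  0.06264613] [-0.81284621  0.14705695 -0.11515265]
0.88 2049
region rect ((457.1610412597656, -277.1868591308594), (35.385128021240234, 48.608062744140625), 37.41908645629883) med [ 0.45286146 -0.28230135]
```

View pics/w4.png

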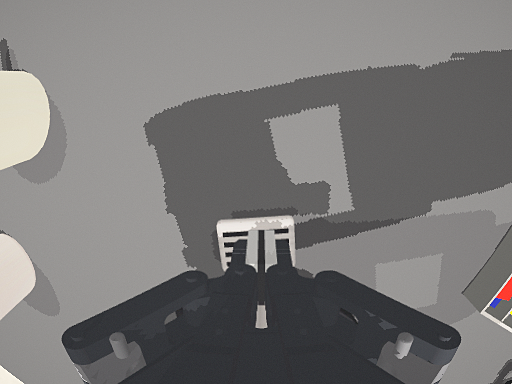

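The pad is directly under the closed fingers (pad at about (256,240), full outer edge visible). Pressing.

Call:
move_arm:
  series:
    - [[0,0,0,8,0],[0,0,0,15,0],[0,0,0,19,0],[0,0,0,21,0],[0,0,0,23,0],[0,0,0,25,0],[0,0,0,27,0],[0,0,0,29,0],[0,0,0,31,0],[0,0,0,33,0]]

```text
time_s: 6.07
eef_pos: [0.4484, -0.2826, 0.0344]
eef_rot: [-0.001, -0.286, 0.958, -0.001]
wrist_force: [-7.0, -1.1, 9.8]
opening: -0.002
grasp_force: 5.1
```

Call:
move_arm:
  series:
    - [[0,0,0,2,0],[0,0,0,4,0],[0,0,0,6,0],[0,0,0,8,0],[0,0,0,10,0],[0,0,0,12,0],[0,0,0,14,0],[0,0,0,16,0],[0,0,0,17,0],[0,0,0,17,0]]

```text
time_s: 6.9
eef_pos: [0.4485, -0.2828, 0.0168]
eef_rot: [-0.0, -0.286, 0.958, -0.001]
wrist_force: [-4.3, -2.9, 4.7]
opening: 0.001
grasp_force: 2.9
```

```bash
python3 - <<'E'
from h import *
s=ctrl.get_obs();print(s["time_s"],s["eef_pos"],s["wrist_force"])
n="side";im,d=camera(n);cv2.imwrite("pics/s5.png",cv2.resize(im[110:330,90:310],(600,600),interpolation=cv2.INTER_CUBIC))
P=cloud(n,d,np.ones(d.shape,bool));L=P[(P[:,2]>.27)&(P[:,0]>.52)&(P[:,0]<.75)&(P[:,1]<-.03)&(P[:,1]>-.3)]
print(len(L),np.percentile(L[:,2],[50,95,99]) if len(L) else "")
E
```

```text
6.9 [ 0.44847186 -0.28279249  0.01682776] [-4.3372969  -2.93898794  4.73586798]
1931 [0.35463409 0.40214647 0.40640532]
```

View pics/s5.png

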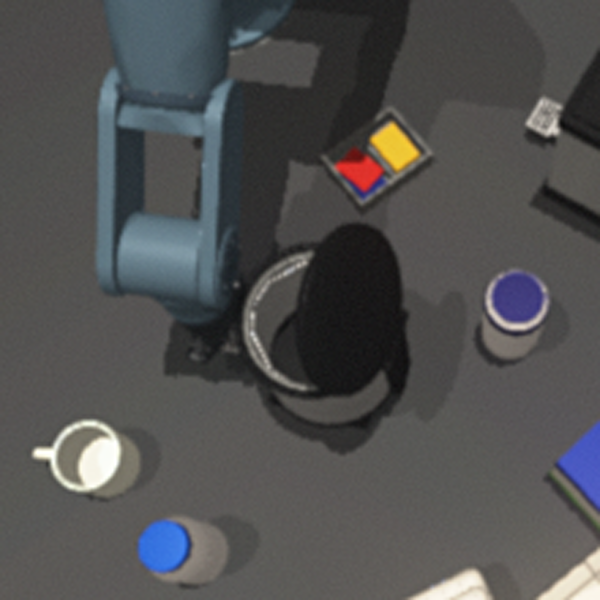

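The lid stands wide open (front edge at about 0.41 m, at (350,300) in the crop). Holding, pressed 1 mm farther.

Call:
move_arm:
  series:
    - [[0,0,0,1,0],[0,0,0,1,0],[0,0,0,1,0],[0,0,0,1,0],[0,0,0,1,0],[0,0,0,1,0],[0,0,0,1,0],[0,0,0,1,0],[0,0,0,1,0],[0,0,0,1,0]]

```text
time_s: 7.78
eef_pos: [0.4488, -0.2826, 0.0159]
eef_rot: [-0.0, -0.286, 0.958, -0.001]
wrist_force: [-4.5, -1.5, 5.1]
opening: -0.002
grasp_force: 2.8
```

Call:
move_arm:
  series:
    - [[0,0,0,0,0],[0,0,0,0,0],[0,0,0,0,0],[0,0,0,0,0],[0,0,0,0,0],[0,0,0,0,0],[0,0,0,0,0],[0,0,0,0,0],[0,0,0,0,0],[0,0,0,0,0]]

```text
time_s: 8.62
eef_pos: [0.4488, -0.2826, 0.0159]
eef_rot: [-0.0, -0.286, 0.958, -0.001]
wrist_force: [-5.5, -3.2, 4.9]
opening: -0.003
grasp_force: 2.8
```

Call:
move_arm:
  series:
    - [[0,0,0,0,0],[0,0,0,0,0],[0,0,0,0,0],[0,0,0,0,0],[0,0,0,-1,0],[0,0,0,-2,0],[0,0,0,-3,0],[0,0,0,-4,0],[0,0,0,-5,0],[0,0,0,-6,0]]

```text
time_s: 9.45
eef_pos: [0.4491, -0.2823, 0.0218]
eef_rot: [0.0, -0.286, 0.958, -0.001]
wrist_force: [-3.5, -3.1, 6.3]
opening: -0.001
grasp_force: 3.1
```

Call:
move_arm:
  series:
    - [[0,0,0,-1,0],[0,0,0,-2,0],[0,0,0,-3,0],[0,0,0,-4,0],[0,0,0,-5,0],[0,0,0,-6,0],[0,0,0,-7,0],[0,0,0,-8,0],[0,0,0,-9,0],[0,0,0,-10,0]]

```text
time_s: 10.28
eef_pos: [0.4496, -0.282, 0.0321]
eef_rot: [0.001, -0.286, 0.958, -0.001]
wrist_force: [-2.3, -0.5, 7.1]
opening: -0.002
grasp_force: 3.7
```

Call:
move_arm:
  series:
    - [[0,0,0,-1,0],[0,0,0,-2,0],[0,0,0,-3,0],[0,0,0,-4,0],[0,0,0,-5,0],[0,0,0,-6,0],[0,0,0,-7,0],[0,0,0,-8,0],[0,0,0,-9,0],[0,0,0,-10,0]]

```text
time_s: 11.12
eef_pos: [0.4505, -0.2813, 0.0422]
eef_rot: [0.002, -0.285, 0.958, -0.0]
wrist_force: [-0.0, 0.3, 1.1]
opening: 0.002
grasp_force: 0.0
```

Call:
move_arm:
  series:
    - [[0,0,0,-1,0],[0,0,0,-2,0],[0,0,0,-3,0],[0,0,0,-5,0],[0,0,0,-8,0],[0,0,0,-15,0],[0,0,0,-30,0],[0,0,0,-50,0],[0,0,0,-70,0],[0,0,0,-80,0]]

```text
time_s: 11.95
eef_pos: [0.4498, -0.2827, 0.1242]
eef_rot: [0.001, -0.286, 0.958, -0.002]
wrist_force: [0.5, -1.5, 0.9]
opening: 0.003
grasp_force: 0.0
```

```bash
python3 - <<'E'
from h import *
s=ctrl.get_obs();print(s["time_s"],s["eef_pos"],s["wrist_force"])
n="side";im,d=camera(n);cv2.imwrite("pics/s6.png",cv2.resize(im[90:330,90:410],(800,600),interpolation=cv2.INTER_CUBIC))
P=cloud(n,d,np.ones(d.shape,bool));L=P[(P[:,2]>.2)&(P[:,0]>.52)&(P[:,0]<.75)&(P[:,1]<-.03)&(P[:,1]>-.3)]
print(len(L),np.percentile(L[:,2],[50,95,99]))
E
```

```text
11.95 [ 0.44981107 -0.28270801  0.12420859] [ 0.51671487 -1.46137339  0.94912786]
2390 [0.25664056 0.26244881 0.26428214]
```

View pics/s6.png

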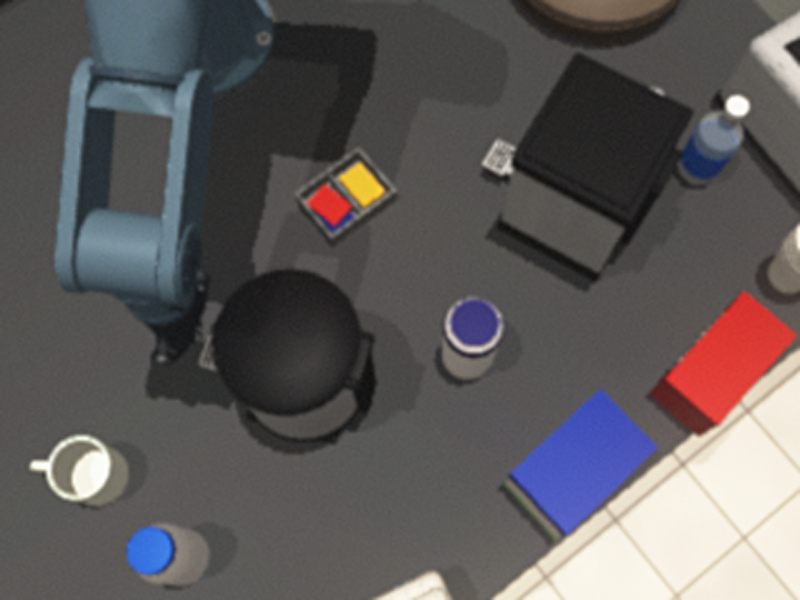

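The round lid is shut again (at (288,340)), the square bin is shut (at (600,140)), and nothing else has moved. I'll back off a little and hand in.

Call:
move_arm:
  series:
    - [[0,5,0,-20,0],[0,15,0,-50,0],[0,25,0,-80,0],[0,30,0,-110,0],[0,30,0,-140,0],[0,30,0,-160,0],[0,30,0,-160,0],[0,30,0,-160,0],[0,30,0,-160,0],[0,30,0,-160,0]]

```text
time_s: 12.83
eef_pos: [0.4231, -0.2974, 0.2793]
eef_rot: [-0.001, -0.286, 0.958, 0.002]
wrist_force: [0.0, -0.8, -0.8]
opening: 0.0
grasp_force: 0.0
```

```bash
python3 -c "
from bench import order,ctrl
print(ctrl.get_obs()['eef_pos']);print(order.hand_in())"
```

```text
[ 0.42308549 -0.2973896   0.27928024]
the job is handed in; nothing more can be done
None
```

I pressed the round bin's pedal to its stop, held the lid wide open for about two seconds, then let it down slowly until it shut; the last picture before I backed away showed both bins shut and nothing else moved, and the job is handed in (no verdict was shown).

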